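# Hook the pot tub to the front of the deep shelf

### The job

Take the pull hook from the bench, drop its claw behind the front lip of the shallow open tub (the one with two little pots in it) and drag the tub straight towards you until its front lip is level with the front edge of the shelf, without the gripper itself touching the tub. Then lift the hook out and lay it back on the bench.

Things in the scene. Friction and masses are not known exactly. Their poses are not given: they have to be found in the camera images.
- hook: Pull hook on the bench right of centre, before the shelf: wooden handle 95 long (x -50 to 45), 24 wide (y), 32 mm tall; a flat steel bar 18 wide, 5 thick runs on level to x = 102 mm (underside 26 mm up) and bends square down as a claw 18 wide, 5 thick. Origin: handle underside near its middle (grip here), z = 0 on the bench; x to the claw, z up. 0.12 kg, stands level, claw down.
- claw (a point): Lower end of the hook's claw (middle of its width and thickness), at x = 100, z = 2 mm in the hook's frame; it hangs 24 mm below the bar's underside. Same axes as the hook.
- tub: Shallow open grey tub, 130 deep (x), 115 wide (y), 50 mm high, 4 mm walls; a lip turned out 6 mm round the top, front lip ends at x = -71, front wall's inner face at x = -61 mm. Two small terracotta pots fixed in its back half (x over 7 mm, below the rim); front half empty. 0.3-0.65 kg. Origin: centre of underside; x to the shelf's back. In any lane; a lidded tub and a tall crate in the others.
- shelf: Fixed low wooden shelf on the bench, 470 wide, 320 deep, board's top 60 mm above the bench, open in front and above; sides and back rise 30-40 mm over the board. Strips 12 high, 10 mm wide at y = -75 and 75 part three lanes (middles y = -150, 0, 150 mm). Origin: at bench height under the middle of the front edge; x points into the shelf, y along the front edge, z up.
Mind the look-alikes: they are no part of the job. What is shaped like the hook but purple is not meant.

How it is judged:
By the outcome, as a careful person would: the job done as asked, in the order asked, and still so for the second after the job is handed in, with the robot touching nothing.
It also fails if it takes over 48 s, if anything falls off the work surface, if the arm or the gripper's body presses on something with over 40 N, if the wrist force passes 120 N, or if a joint passes its speed limit or range.

### The arm

A 6-joint arm with a two-finger parallel gripper is mounted at the origin on the work surface. World frame = base frame: x ahead of the robot, y to its left, z up, the work surface at z = 0. Lengths are in m, angles in rad, forces in N, time in s.
With the tool pointing down it reaches from about 0.35 to 0.975 m from the base axis. Payload 4.9 kg.
Tool frame: the origin (TCP) lies midway between the tips of the shut fingers; the grasp point (between the pads) lies 19 mm behind it; z points along the fingers, y is the line along which they close (so a half turn about z gives the same grasp; the last joint's range is limited). The gripper opens to 85 mm and grips with 20 to 120 N. Pads are 22 mm wide; open, the fingers measure 114 mm over their backs; the gripper's body (76 mm by 85 mm) begins 54 mm behind the grasp point. The pads swing forward as they close: fully open they stand 13 mm farther back than shut.
Start: joints at [1.098, 0.053, 1.613, -0, 1.476, -0.119], TCP at [0.217, 0.586, 0.231] pointing down, gripper open.
Joint ranges: [-3.01, 3.01], [-1.01, 2.22], [0.06, 2.58], [-1.02, 4.17], [0.09, 2.62], [-3.14, 3.14]. Speed limits (rad/s): [2.57, 2.57, 3.14, 3.14, 3.14, 3.14].

### API

Orientations are given as a rotation vector (axis times angle).
In Python, from station import ctrl gives the robot as it stands.
- The arm moves only by the tool step_arm, never from a script. Its argument "targets" is a list of rows, each an object with "travel": the shift along the world's x, y, z as a fraction of full scale, a list of three; "angular": the turn, a rotation vector about the world's x, y, z as a fraction of full scale, a list of three; "gripper": the opening, from 0 (shut) to 1 (fully open). In form: [{"travel": [x, y, z], "angular": [rx, ry, rz], "gripper": gripper}, ...]. A call has 1 to 10 rows; each row is the pose to reach, as a shift and turn from the pose commanded when the call began; what a row does not reach only later rows make up. Full scale, the value 1, is 0.6 m for a shift and pi/4 rad for a turn. A row lasts 1/10 s, in which the tool goes at most 50 mm and 8.59 degrees, less where a joint would pass 70% of its speed; a pose out of reach is approached as far as the arm can. A call with a number of a shift or a turn outside -1 to 1 is refused whole. A call with a gripper value outside its range is refused whole. The fingers move at their own pace and stop on an object; "squeeze" is the grip in N (left out, the last holds). Time passes only in rows, so rows that repeat a pose let the fingers close. It gives the time, the measured TCP pose, the force, the opening and the grip force at its end, in the units of the state.
- ctrl.get_obs(): the state, without advancing time (a new reading comes with each control period).
- ctrl.get_image(name): name is "scene" or "top" or "wrist"; returns a dict with "img" (400x640x3 uint8, red, green, blue), "fx", "fy", "cx", "cy" (pixels), "D" ([k1, k2, p1, p2, k3] as OpenCV has them; the pictures are not rectified), "rvec" (rotation vector, rad) and "tvec" (3), from world to camera coordinates, as OpenCV has them. Camera axes: x right, y down, z forward; pixel columns grow to the right and rows downward; lengths in m; the calibration is good to about 2 mm. A picture is of the moment at which its call begins. There is no depth.
- ctrl.finish_job(): hands the job in; it is judged then, once.
The state is a dict: "t": time; "q": joint angles; "dq": joint speeds; "effort": joint torques, N m; "tool_pos": TCP position; "tool_rot": TCP orientation; "contact_force": force on the tool from outside, world axes, zero at the start; "wrist_torque": the same for the moment, N m; "opening": finger opening in m; "grip_force": force on a finger pad.
Only numpy, scipy, OpenCV 4.12 (cv2) and the standard library are available. Lean on these libraries where they do the work, as an engineer would, in place of code of your own. Each camera call takes 0.05 s, during which the arm holds its last target. There are 200 camera calls.

## Working session

There is one attempt and no reset: what is moved stays moved. The work goes in short steps, Python scripts to look and compute and a tool call to move; the robot and the scene stay as the last step left them, time stands still between calls to the robot, and variables do not carry over. Pictures are saved under pics/ and viewed, at most 10 in all, crops included, and the job is handed in when it is done.

Besides the shell and the picture viewer there is one more tool, called after "Call:" as a command line: name --argument value ..., lists and objects as JSON in quotes. step_arm: Moves the arm, as the interface text tells. Its arguments: {"type":"object","properties":{"targets":{"type":"array"},"squeeze":{"type":"number"}},"required":["targets"]}

```bash
mkdir -p pics; ls; cat > h.py <<'E'
import numpy as np, cv2
from station import ctrl
def grab(n,f=None):
    d=ctrl.get_image(n)
    if f: cv2.imwrite('pics/'+f,d['img'][:,:,::-1])
    return d
def K(d): return np.array([[d['fx'],0,d['cx']],[0,d['fy'],d['cy']],[0,0,1.]])
def ray(d,uv,z):
    p=cv2.undistortPoints(np.array(uv,float).reshape(-1,1,2),K(d),np.array(d['D'],float)).reshape(-1,2)
    R=cv2.Rodrigues(np.array(d['rvec'],float))[0]; t=np.array(d['tvec'],float).ravel()
    o=-R.T@t; v=np.c_[p,np.ones(len(p))]@R
    return o+v*((z-o[2])/v[:,2])[:,None]
def proj(d,P):
    return cv2.projectPoints(np.array(P,float).reshape(-1,1,3),np.array(d['rvec'],float),np.array(d['tvec'],float),K(d),np.array(d['D'],float))[0].reshape(-1,2)
E
python3 - <<'E'
from h import *
import pickle
a=grab('top','top.png');b=grab('scene','scene.png')
pickle.dump((a,b),open('d.pkl','wb'))
print(ctrl.get_obs())
E
```

```text
pics
{'t': 0.1, 'q': array([ 1.09797306e+00,  5.33192378e-02,  1.61418866e+00, -3.71823774e-06,
        1.47600965e+00, -1.19029987e-01]), 'dq': array([ 1.05739654e-03, -2.59543580e-03, -3.70704936e-03,  5.78557416e-04,
       -3.07175799e-03,  7.14353944e-05]), 'effort': array([-2.84696716e-04, -3.94903350e+01, -3.71361709e+01, -6.11224436e-05,
        3.94195144e-03, -3.33981163e-06]), 'tool_pos': array([0.21628871, 0.58576385, 0.23014926]), 'tool_rot': array([-5.52744384e-01, -3.09201636e+00,  2.89337307e-03]), 'contact_force': array([ 0.21596541, -0.11979849,  0.57541383]), 'wrist_torque': array([-0.08329203,  0.00896976,  0.00133514]), 'grip_force': 0.0, 'opening': 0.08572426128994619}
```

View pics/top.png

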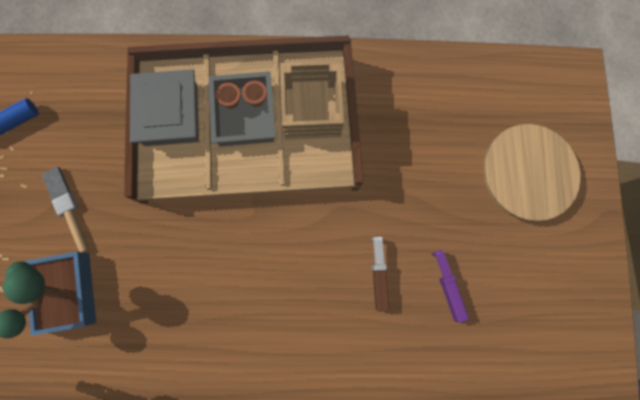

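View pics/scene.png

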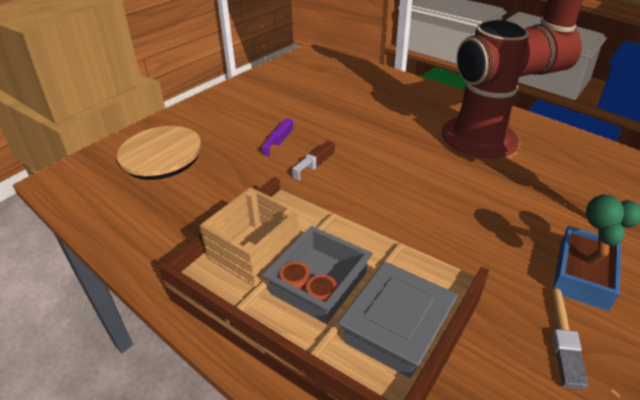

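Candidates, top-view pixels:
- **Hook:** brown/steel tool at (380,275), purple look-alike at (451,287), brush at (65,205).
- **Tub:** open tub with pots at (242,107), lidded tub at (163,105), crate at (313,97).

I choose the brown/steel hook and the open tub in the middle lane, and check both in a close crop.

```bash
python3 - <<'E'
from h import *
import pickle
a,b=pickle.load(open('d.pkl','rb'))
im=a['img'];
c1=cv2.resize(im[130:330,120:270][:, :],None,fx=1,fy=1)
A=cv2.resize(im[60:210,120:280],None,fx=3,fy=3,interpolation=cv2.INTER_CUBIC)
B=cv2.resize(im[225:325,360:400],None,fx=4.5,fy=4.5,interpolation=cv2.INTER_CUBIC)
cv2.imwrite('pics/crop.png',np.hstack([A,B])[:,:,::-1])
hsv=cv2.cvtColor(im,cv2.COLOR_RGB2HSV)
g=((hsv[...,1]<70)&(hsv[...,2]>40)).astype(np.uint8)
def blob(x0,y0,x1,y1,m):
    k=np.zeros_like(m);k[y0:y1,x0:x1]=m[y0:y1,x0:x1]
    cs=cv2.findContours(k,cv2.RETR_EXTERNAL,cv2.CHAIN_APPROX_NONE)[0]
    c=max(cs,key=cv2.contourArea);return c
for nm,box,z in (('tub',(205,62,280,150),.11),('bar',(365,230,395,275),.031)):
    c=blob(*box,g);r=cv2.minAreaRect(c);bp=cv2.boxPoints(r)
    print(nm,r,'\n',ray(a,bp,z).round(4))
# handle: darker brown
m=((hsv[...,2]<95)&(hsv[...,1]>100)).astype(np.uint8)
c=blob(365,255,396,320,m);r=cv2.minAreaRect(c);print('handle',r);print(ray(a,cv2.boxPoints(r),.032).round(4))
print('hsv across handle',hsv[290,366:400].tolist())
print('shelf front px col140..350')
for u in (150,200,240,300,340): print(u,[int(x) for x in hsv[180:206,u,2]])
R=cv2.Rodrigues(np.array(a['rvec']))[0];print('cam',-R.T@np.array(a['tvec']).ravel())
E
```

```text
tub ((240.64393615722656, 108.55130004882812), (71.22834014892578, 65.68058013916016), 85.98582458496094) 
 [[ 0.79    0.0921  0.11  ]
 [ 0.8026 -0.0416  0.11  ]
 [ 0.6505 -0.0567  0.11  ]
 [ 0.6389  0.0725  0.11  ]]
bar ((379.0, 253.0), (34.0, 14.0), 90.0) 
 [[ 0.4726 -0.2576  0.031 ]
 [ 0.473  -0.2874  0.031 ]
 [ 0.402  -0.2864  0.031 ]
 [ 0.4018 -0.257   0.031 ]]
handle ((390.0, 283.5), (57.0, 10.0), 90.0)
[[ 0.4331 -0.2845  0.032 ]
 [ 0.4332 -0.3056  0.032 ]
 [ 0.3168 -0.3037  0.032 ]
 [ 0.3167 -0.283   0.032 ]]
hsv across handle [[14, 129, 130], [13, 128, 129], [14, 130, 129], [14, 128, 131], [14, 128, 131], [14, 130, 129], [14, 131, 127], [13, 128, 118], [13, 124, 101], [11, 129, 93], [10, 129, 99], [10, 129, 103], [10, 128, 102], [10, 125, 100], [10, 125, 98], [10, 128, 98], [10, 128, 100], [10, 125, 100], [10, 129, 101], [10, 126, 99], [11, 129, 91], [12, 123, 85], [14, 124, 84], [14, 120, 89], [14, 125, 88], [14, 126, 89], [14, 123, 89], [13, 126, 89], [14, 125, 90], [13, 122, 90], [13, 119, 90], [13, 122, 90], [13, 122, 90], [14, 125, 102]]
shelf front px col140..350
150 [116, 111, 109, 110, 112, 113, 114, 114, 113, 112, 108, 108, 108, 107, 107, 109, 112, 110, 98, 84, 81, 82, 82, 82, 83, 92]
200 [178, 179, 181, 181, 180, 174, 170, 168, 170, 173, 175, 176, 181, 187, 176, 141, 102, 88, 86, 87, 86, 86, 87, 87, 86, 86]
240 [179, 181, 180, 176, 172, 173, 176, 179, 180, 183, 184, 175, 147, 112, 92, 89, 90, 89, 90, 89, 86, 86, 87, 88, 88, 89]
300 [173, 169, 169, 171, 176, 178, 177, 173, 155, 121, 97, 93, 94, 92, 90, 89, 90, 90, 90, 88, 87, 87, 88, 90, 100, 117]
340 [169, 166, 167, 168, 169, 160, 133, 103, 90, 92, 92, 94, 95, 95, 92, 89, 88, 88, 89, 89, 90, 98, 113, 124, 128, 128]
cam [ 0.39700338 -0.1291917   0.91937961]
```

View pics/crop.png

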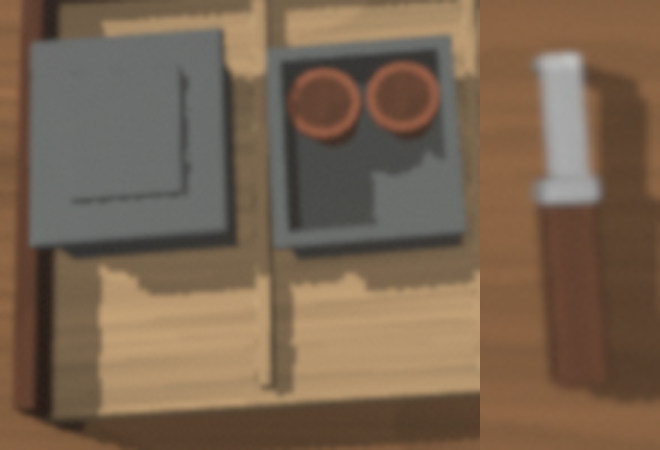

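```bash
python3 - <<'E'
from h import *
import pickle
a,b=pickle.load(open('d.pkl','rb'))
im=a['img'];hsv=cv2.cvtColor(im,cv2.COLOR_RGB2HSV)
def A(p): return np.array(p,float)/3-.33+[120,60]
def B(p): return (np.array(p,float)-[480,0])/4.5-.4+[360,225]
T=ray(a,A([(270,48),(450,37),(466,235),(275,247)]),.11)
print('tub rim TL TR BR BL\n',T.round(4),'c',T.mean(0).round(4)); 
fl=T[2]-T[3];print('sizes',np.linalg.norm(T[1]-T[0]),np.linalg.norm(fl),np.linalg.norm(T[0]-T[3]),np.linalg.norm(T[1]-T[2]))
print('tub yaw',np.degrees([np.arctan2(*(q[1],q[0])) for q in (T[0]-T[3],T[1]-T[2])]), np.degrees(np.arctan2(fl[0],-fl[1])))
# shelf edge
us=np.r_[150:205:4,220:280:4,290:350:4];vs=[]
for u in us:
    col=hsv[175:206,u,2].astype(int); d=col[2:]-col[:-2]
    i=np.argmin(d); vs.append(175+1+(d[max(0,i-1):i+2]*np.arange(max(0,i-1),i+2)).sum()/d[max(0,i-1):i+2].sum())
P=ray(a,np.c_[us,vs],.06);k=np.polyfit(P[:,1],P[:,0],1)
res=P[:,0]-np.polyval(k,P[:,1]);ok=abs(res)<.004;k=np.polyfit(P[ok,1],P[ok,0],1)
print('shelf edge x=',k,'yaw deg',np.degrees(np.arctan(-k[0])), 'n',ok.sum(),len(ok),'res',np.std(res[ok]))
# hook bar axis by rows
C=[]
for v in range(240,263):
    w=np.where((hsv[v,368:392,1]<60)&(hsv[v,368:392,2]>120))[0]; C.append((v,368+w.min(),368+w.max()))
print(C[::4])
C=np.array(C,float);Q=ray(a,np.c_[C[:,1:].mean(1),C[:,0]],.031);kk=np.polyfit(Q[:,0],Q[:,1],1);print('bar axis',kk,np.degrees(np.arctan(kk[0])))
H=ray(a,B([(560,54),(568,203),(569,210),(577,378)]),.032);print('hook pts tip,ferrule,front,tail\n',H.round(4))
# pots
E
```

```text
tub rim TL TR BR BL
 [[ 0.7893  0.0833  0.11  ]
 [ 0.7997 -0.0391  0.11  ]
 [ 0.6583 -0.0546  0.11  ]
 [ 0.6479  0.0712  0.11  ]] c [0.7238 0.0152 0.11  ]
sizes 0.12288215798408568 0.12622120415564533 0.1419569167802787 0.1422571634635873
tub yaw [4.9223059  6.26699052] 4.709613771677913
shelf edge x= [-0.07973118  0.55791212] yaw deg 4.55861674026379 n 44 44 res 0.00035927224718835605
[(240, np.int64(372), np.int64(382)), (244, np.int64(373), np.int64(382)), (248, np.int64(374), np.int64(382)), (252, np.int64(374), np.int64(383)), (256, np.int64(374), np.int64(383)), (260, np.int64(375), np.int64(383))]
bar axis [ 0.07182853 -0.30225036] 4.108415534630446
hook pts tip,ferrule,front,tail
 [[ 0.4714 -0.2689  0.032 ]
 [ 0.4025 -0.2718  0.032 ]
 [ 0.3993 -0.2723  0.032 ]
 [ 0.3235 -0.2752  0.032 ]]
```

Call:
step_arm --targets '[{"travel": [0, 0, 0.28], "angular": [0, 0, 0], "gripper": 1}, {"travel": [0, 0, 0.28], "angular": [0, 0, 0], "gripper": 1}, {"travel": [0, 0, 0.28], "angular": [0, 0, 0], "gripper": 1}, {"travel": [0.39, -0.64, 0.28], "angular": [0, 0, -1], "gripper": 1}, {"travel": [0.39, -0.64, 0.28], "angular": [0, 0, -1], "gripper": 1}, {"travel": [0.39, -0.64, 0.28], "angular": [0, 0, -1], "gripper": 1}, {"travel": [0.39, -0.64, 0.28], "angular": [0, 0, -1], "gripper": 1}, {"travel": [0.39, -0.64, 0.28], "angular": [0, 0, -1], "gripper": 1}, {"travel": [0.39, -0.64, 0.28], "angular": [0, 0, -1], "gripper": 1}, {"travel": [0.39, -0.64, 0.28], "angular": [0, 0, -1], "gripper": 1}]'

```text
t: 1.1
tool_pos: [0.3989, 0.2858, 0.3949]
tool_rot: [-1.694, -2.645, 0.0]
contact_force: [0.7, 0.3, 0.0]
opening: 0.0856
grip_force: 0.0
```

Call:
step_arm --targets '[{"travel": [0.08, -0.6, -0.1], "angular": [0, 0, -1], "gripper": 1}, {"travel": [0.08, -0.6, -0.1], "angular": [0, 0, -1], "gripper": 1}, {"travel": [0.08, -0.6, -0.1], "angular": [0, 0, -1], "gripper": 1}, {"travel": [0.08, -0.6, -0.1], "angular": [0, 0, -1], "gripper": 1}, {"travel": [0.08, -0.6, -0.1], "angular": [0, 0, -1], "gripper": 1}, {"travel": [0.08, -0.6, -0.1], "angular": [0, 0, -1], "gripper": 1}, {"travel": [0.08, -0.6, -0.1], "angular": [0, 0, -1], "gripper": 1}, {"travel": [-0.045, -0.933, -0.25], "angular": [0, 0, -1], "gripper": 1}, {"travel": [-0.045, -0.933, -0.25], "angular": [0, 0, -1], "gripper": 1}, {"travel": [-0.045, -0.933, -0.25], "angular": [0, 0, -1], "gripper": 1}]'

```text
t: 2.1
tool_pos: [0.3991, -0.1881, 0.2808]
tool_rot: [-2.578, -1.796, -0.0]
contact_force: [0.7, -1.1, 0.1]
opening: 0.0855
grip_force: 0.0
```

```bash
python3 - <<'E'
from h import *
o=ctrl.get_obs();print(o['tool_pos'],o['tool_rot'],o['q'])
n=o['tool_rot'];print('tooly yaw',2*np.degrees(np.arctan2(n[1],n[0]))-90)
E
```

```text
[ 0.39907505 -0.18810124  0.28082206] [-2.57770742e+00 -1.79563099e+00 -1.01147533e-04] [-6.09512350e-01 -4.33340844e-01  1.95343160e+00  1.01160285e-04
  1.62158990e+00 -2.55591769e-01]
tooly yaw -380.2778615312255
```

Call:
step_arm --targets '[{"travel": [-0.047, -0.143, -0.2], "angular": [0, 0, -1], "gripper": 1}, {"travel": [-0.047, -0.143, -0.2], "angular": [0, 0, -1], "gripper": 1}, {"travel": [-0.047, -0.143, -0.2], "angular": [0, 0, -1], "gripper": 1}, {"travel": [-0.047, -0.143, -0.2], "angular": [0, 0, -1], "gripper": 1}, {"travel": [-0.047, -0.143, -0.2], "angular": [0, 0, -1], "gripper": 1}, {"travel": [-0.047, -0.143, -0.2], "angular": [0, 0, -1], "gripper": 1}, {"travel": [-0.047, -0.143, -0.2], "angular": [0, 0, -1], "gripper": 1}]'

```text
t: 2.8
tool_pos: [0.3715, -0.2722, 0.1613]
tool_rot: [-3.068, -0.672, 0.001]
contact_force: [-0.8, 0.2, -0.3]
opening: 0.0857
grip_force: 0.0
```

Call:
step_arm --targets '[{"travel": [0, 0, 0], "angular": [0, 0, -0.47], "gripper": 1}, {"travel": [0, 0, 0], "angular": [0, 0, -0.47], "gripper": 1}, {"travel": [0, 0, 0], "angular": [0, 0, -0.47], "gripper": 1}, {"travel": [0, 0, 0], "angular": [0, 0, -0.47], "gripper": 1}]'

```text
t: 3.2
tool_pos: [0.3718, -0.2721, 0.1617]
tool_rot: [-3.14, -0.1, 0.0]
contact_force: [-0.7, 0.2, -0.6]
opening: 0.0854
grip_force: 0.0
```

```bash
python3 - <<'E'
from h import *
d=grab('wrist','w1.png');o=ctrl.get_obs();print(o['tool_pos'],o['tool_rot'],o['q'])
n=o['tool_rot'];print('tooly yaw',2*np.degrees(np.arctan2(n[1],n[0]))-90)
E
```

```text
[ 0.37185762 -0.27213282  0.16177311] [-3.13977569e+00 -1.01796979e-01  2.46224917e-04] [-7.93492087e-01 -3.04954976e-01  2.05593834e+00 -1.95079926e-06
  1.39083845e+00  7.12483823e-01]
tooly yaw -446.28604366488764
```

View pics/w1.png

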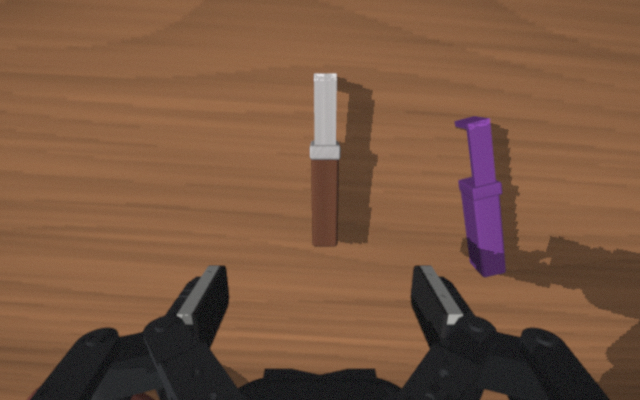

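The wrist view shows the hook upright in the image: tip (325,73), ferrule (325,152), tail (325,246). The purple look-alike is clear to the right at (482,195).

```bash
python3 - <<'E'
from h import *
d=grab('wrist');im=d['img'];hsv=cv2.cvtColor(im,cv2.COLOR_RGB2HSV)
for v in (165,200,235):print([int(x) for x in hsv[v,300:350,2]])
E=np.array
P=ray(d,[(325,73),(324.8,152),(325,159),(325,246)],.032);print(P.round(4))
v=P[0]-P[3];print(np.degrees(np.arctan2(v[1],v[0])))
E
```

```text
[146, 147, 149, 148, 147, 148, 144, 146, 148, 146, 138, 119, 113, 111, 107, 105, 105, 101, 102, 100, 102, 103, 97, 100, 99, 101, 100, 102, 101, 105, 106, 105, 102, 103, 103, 100, 90, 72, 69, 93, 92, 95, 94, 95, 92, 94, 95, 92, 96, 93]
[137, 138, 136, 139, 139, 141, 142, 138, 141, 137, 133, 127, 116, 111, 110, 107, 104, 105, 101, 100, 101, 99, 102, 100, 100, 103, 101, 104, 104, 105, 105, 107, 107, 108, 105, 97, 84, 70, 79, 90, 89, 87, 92, 91, 87, 92, 88, 88, 91, 91]
[145, 142, 142, 145, 144, 143, 145, 143, 145, 143, 142, 135, 114, 106, 108, 108, 107, 100, 101, 103, 103, 100, 101, 100, 98, 100, 102, 104, 106, 106, 108, 105, 104, 108, 102, 91, 72, 69, 85, 88, 89, 92, 90, 87, 89, 91, 88, 88, 90, 88]
[[ 0.4711 -0.2705  0.032 ]
 [ 0.4087 -0.2747  0.032 ]
 [ 0.4027 -0.2753  0.032 ]
 [ 0.3208 -0.2811  0.032 ]]
4.062935396048629
```

Call:
step_arm --targets '[{"travel": [-0.003, -0.008, -0.07], "angular": [0, 0, 0.005], "gripper": 1}, {"travel": [-0.003, -0.008, -0.14], "angular": [0, 0, 0.005], "gripper": 1}, {"travel": [-0.003, -0.008, -0.2], "angular": [0, 0, 0.005], "gripper": 1}, {"travel": [-0.003, -0.008, -0.24], "angular": [0, 0, 0.005], "gripper": 1}, {"travel": [-0.003, -0.008, -0.256], "angular": [0, 0, 0.005], "gripper": 1}, {"travel": [-0.003, -0.008, -0.256], "angular": [0, 0, 0.005], "gripper": 1}, {"travel": [-0.003, -0.008, -0.256], "angular": [0, 0, 0.005], "gripper": 1}]'

```text
t: 4.0
tool_pos: [0.3709, -0.2779, 0.0096]
tool_rot: [3.138, 0.105, 0.002]
contact_force: [0.1, -0.9, 0.8]
opening: 0.0848
grip_force: 0.0
```

Call:
step_arm --squeeze 60 --targets '[{"travel": [0, 0, 0], "angular": [0, 0, 0], "gripper": 0.5}, {"travel": [0, 0, 0], "angular": [0, 0, 0], "gripper": 0.3}, {"travel": [0, 0, 0], "angular": [0, 0, 0], "gripper": 0.1}, {"travel": [0, 0, 0], "angular": [0, 0, 0], "gripper": 0.1}, {"travel": [0, 0, 0], "angular": [0, 0, 0], "gripper": 0.1}, {"travel": [0, 0, 0], "angular": [0, 0, 0], "gripper": 0.1}, {"travel": [0, 0, 0], "angular": [0, 0, 0], "gripper": 0.1}, {"travel": [0, 0, 0], "angular": [0, 0, 0], "gripper": 0.1}]'

```text
t: 4.8
tool_pos: [0.3706, -0.2776, 0.009]
tool_rot: [3.139, 0.104, 0.001]
contact_force: [-0.4, 0.1, 6.0]
opening: 0.023
grip_force: 60.1
```

Call:
step_arm --targets '[{"travel": [0, 0, 0.03], "angular": [0, 0, 0], "gripper": 0.1}, {"travel": [0, 0, 0.1], "angular": [0, 0, 0], "gripper": 0.1}, {"travel": [0, 0, 0.17], "angular": [0, 0, 0], "gripper": 0.1}, {"travel": [0, 0, 0.24], "angular": [0, 0, 0], "gripper": 0.1}, {"travel": [0, 0, 0.3], "angular": [0, 0, 0], "gripper": 0.1}, {"travel": [0, 0, 0.3], "angular": [0, 0, 0], "gripper": 0.1}]'

```text
t: 5.4
tool_pos: [0.3722, -0.2792, 0.1941]
tool_rot: [3.132, 0.104, 0.011]
contact_force: [-0.1, -0.7, -0.3]
opening: 0.023
grip_force: 59.4
```

```bash
python3 - <<'E'
from h import *
a=grab('top');d=grab('wrist');
W=cv2.resize(d['img'],(480,300));T=cv2.resize(a['img'][180:330,330:450],(300,375))
cv2.imwrite('pics/g.png',np.hstack([cv2.copyMakeBorder(W,0,75,0,0,0),T])[:,:,::-1])
o=ctrl.get_obs();n=o['tool_rot'];print(o['tool_pos'],'yaw',2*np.degrees(np.arctan2(n[1],n[0]))-90, o['contact_force'],o['opening'])
E
```

```text
[ 0.3700423  -0.27702178  0.18813073] yaw -86.19454784497951 [ 1.1098913   0.54209631 -2.11803708] 0.023096041699686785
```

View pics/g.png

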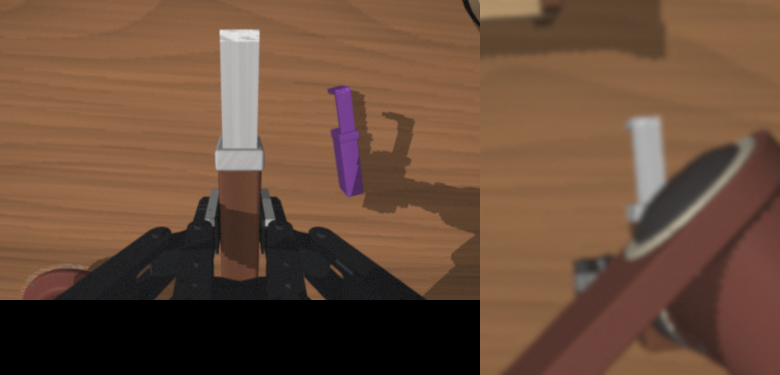

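```bash
python3 - <<'E'
from h import *
d=grab('wrist');a=grab('top');o=ctrl.get_obs();p=o['tool_pos'];print(p,o['t'])
hsv=cv2.cvtColor(d['img'],cv2.COLOR_RGB2HSV)
m=((hsv[...,1]<50)&(hsv[...,2]>110)).astype(np.uint8);m[:,:270]=0;m[:,370:]=0;m[230:]=0
c=max(cv2.findContours(m,0,1)[0],key=cv2.contourArea).reshape(-1,2);print(c.min(0),c.max(0))
t=c[:,1].min()
rows=[(np.where(m[v])[0].mean(),v) for v in (t+3,t+60,t+120)]
for z in (.202,.210,.218):
    P=ray(d,[(rows[0][0],t)]+rows[1:],z)-p
    v=P[0]-P[2];print(z,P.round(4).tolist(),np.degrees(np.arctan2(v[1],v[0])))
hs=cv2.cvtColor(a['img'],cv2.COLOR_RGB2HSV);m=((hs[...,1]<50)&(hs[...,2]>120)).astype(np.uint8);m[:220]=0;m[270:]=0;m[:,:375]=0;m[:,400:]=0
c=max(cv2.findContours(m,0,1)[0],key=cv2.contourArea).reshape(-1,2);t=c[:,1].min();print(c.min(0),c.max(0))
w=np.where(m[t+3])[0];print('top tip',(ray(a,[(w.mean(),t)],.210)-p).round(4))
E
```

```text
[ 0.36909711 -0.27605593  0.18572838] 5.6
[287  39] [351 227]
0.202 [[0.1029, 0.0055, 0.0163], [0.0821, 0.0039, 0.0163], [0.0591, 0.0025, 0.0163]] 3.8186869865776356
0.21 [[0.1017, 0.0054, 0.0243], [0.0822, 0.0039, 0.0243], [0.0606, 0.0026, 0.0243]] 3.818686986577636
0.218 [[0.1005, 0.0053, 0.0323], [0.0823, 0.0039, 0.0323], [0.0621, 0.0027, 0.0323]] 3.8186869865777195
[386 229] [399 269]
top tip [[0.1005 0.0093 0.0243]]
```

Call:
step_arm --targets '[{"travel": [0.03, 0.07, 0.01], "angular": [0, 0, 0.017], "gripper": 0.1}, {"travel": [0.06, 0.14, 0.01], "angular": [0, 0, 0.017], "gripper": 0.1}, {"travel": [0.08, 0.21, 0.01], "angular": [0, 0, 0.017], "gripper": 0.1}, {"travel": [0.11, 0.28, 0.01], "angular": [0, 0, 0.017], "gripper": 0.1}, {"travel": [0.14, 0.35, 0.01], "angular": [0, 0, 0.017], "gripper": 0.1}, {"travel": [0.18, 0.42, 0.01], "angular": [0, 0, 0.017], "gripper": 0.1}, {"travel": [0.24, 0.46, 0.01], "angular": [0, 0, 0.017], "gripper": 0.1}, {"travel": [0.3, 0.468, 0.01], "angular": [0, 0, 0.017], "gripper": 0.1}, {"travel": [0.352, 0.468, 0.01], "angular": [0, 0, 0.017], "gripper": 0.1}, {"travel": [0.352, 0.468, 0.01], "angular": [0, 0, 0.017], "gripper": 0.1}]'

```text
t: 6.6
tool_pos: [0.5823, 0.0043, 0.1906]
tool_rot: [-3.138, -0.127, 0.008]
contact_force: [-0.8, -0.1, -0.8]
opening: 0.023
grip_force: 59.6
```

Call:
step_arm --targets '[{"travel": [0, 0, 0], "angular": [0, 0, 0], "gripper": 0.1}, {"travel": [0, 0, 0], "angular": [0, 0, 0], "gripper": 0.1}, {"travel": [0, 0, 0], "angular": [0, 0, 0], "gripper": 0.1}]'

```text
t: 6.9
tool_pos: [0.5802, 0.0035, 0.1937]
tool_rot: [-3.139, -0.125, 0.002]
contact_force: [0.3, 0.0, -0.4]
opening: 0.0226
grip_force: 59.6
```

```bash
python3 - <<'E'
from h import *
d=grab('wrist','w2.png');a=grab('top')
o=ctrl.get_obs();n=o['tool_rot'];print(o['tool_pos'],n,'yaw',2*np.degrees(np.arctan2(n[1],n[0]))-90, o['contact_force'],o['opening'])
E
```

```text
[0.58061207 0.0035066  0.19436896] [3.13911260e+00 1.24532618e-01 1.56941777e-04] yaw -85.45638865980284 [-0.37806273  0.23641755 -1.49495043] 0.02301629082679805
```

View pics/w2.png

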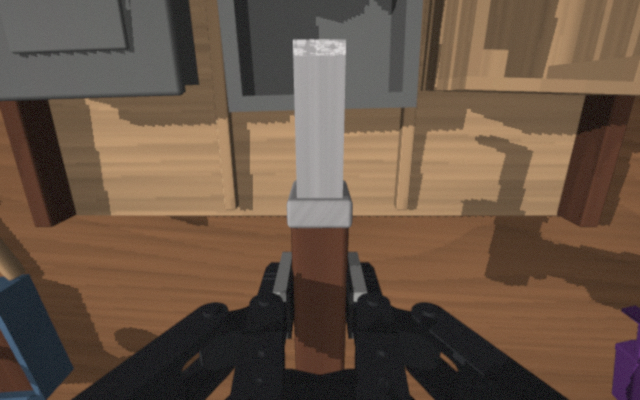

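The wrist view shows the hook over the tub's front half. The tub's lip front runs (229,110)–(417,107), and the shelf's front edge is around v=215.

```bash
python3 - <<'E'
from h import *
d=grab('wrist')
L=ray(d,[(229,110),(417,107),(322,108.5)],.11);print('lip',L.round(4))
S=ray(d,[(110,216),(240,215),(400,215),(555,215)],.06);print('shelf',S.round(4))
print('inner wall front',ray(d,[(245,96),(403,94)],.11).round(4))
o=ctrl.get_obs();p=o['tool_pos'];print(p,'tip',(ray(d,[(320,40)],p[2]+.022)).round(4))
E
```

```text
lip [[ 0.6486  0.0702  0.11  ]
 [ 0.6607 -0.057   0.11  ]
 [ 0.6545  0.0072  0.11  ]]
shelf [[ 0.5417  0.1955  0.06  ]
 [ 0.5526  0.0742  0.06  ]
 [ 0.5644 -0.0727  0.06  ]
 [ 0.5759 -0.2174  0.06  ]]
inner wall front [[ 0.6585  0.0594  0.11  ]
 [ 0.6683 -0.0462  0.11  ]]
[0.58080189 0.00349549 0.19455662] tip [[0.6809 0.0108 0.2166]]
```

Call:
step_arm --targets '[{"travel": [0, -0.002, -0.04], "angular": [0, 0, 0], "gripper": 0.1}, {"travel": [0, -0.002, -0.08], "angular": [0, 0, 0], "gripper": 0.1}, {"travel": [0, -0.002, -0.11], "angular": [0, 0, 0], "gripper": 0.1}, {"travel": [0, -0.002, -0.135], "angular": [0, 0, 0], "gripper": 0.1}, {"travel": [0, -0.002, -0.15], "angular": [0, 0, 0], "gripper": 0.1}, {"travel": [0, -0.002, -0.157], "angular": [0, 0, 0], "gripper": 0.1}, {"travel": [0, -0.002, -0.157], "angular": [0, 0, 0], "gripper": 0.1}, {"travel": [0, -0.002, -0.157], "angular": [0, 0, 0], "gripper": 0.1}, {"travel": [0, -0.002, -0.157], "angular": [0, 0, 0], "gripper": 0.1}]'

```text
t: 7.95
tool_pos: [0.5821, 0.0024, 0.1013]
tool_rot: [3.139, 0.125, 0.003]
contact_force: [-0.1, 0.6, -0.9]
opening: 0.0227
grip_force: 59.6
```

Call:
step_arm --targets '[{"travel": [-0.016, -0.0013, 0], "angular": [0, 0, 0], "gripper": 0.1}, {"travel": [-0.028, -0.0022, 0], "angular": [0, 0, 0], "gripper": 0.1}, {"travel": [-0.04, -0.0032, 0], "angular": [0, 0, 0], "gripper": 0.1}, {"travel": [-0.056, -0.0045, 0], "angular": [0, 0, 0], "gripper": 0.1}, {"travel": [-0.072, -0.0057, 0], "angular": [0, 0, 0], "gripper": 0.1}, {"travel": [-0.088, -0.007, 0], "angular": [0, 0, 0], "gripper": 0.1}, {"travel": [-0.104, -0.0083, 0], "angular": [0, 0, 0], "gripper": 0.1}, {"travel": [-0.12, -0.0096, 0], "angular": [0, 0, 0], "gripper": 0.1}, {"travel": [-0.133, -0.0106, 0], "angular": [0, 0, 0], "gripper": 0.1}, {"travel": [-0.133, -0.0106, 0], "angular": [0, 0, 0], "gripper": 0.1}]'

```text
t: 8.95
tool_pos: [0.4998, -0.0039, 0.0997]
tool_rot: [-3.139, -0.125, 0.004]
contact_force: [0.2, -0.1, -1.3]
opening: 0.0229
grip_force: 59.6
```

```bash
python3 - <<'E'
from h import *
d=grab('wrist','w3.png');a=grab('top')
T=cv2.resize(a['img'][50:210,190:300],None,fx=2.5,fy=2.5,interpolation=cv2.INTER_CUBIC)
W=cv2.resize(d['img'][0:300,140:500],None,fx=1.33,fy=1.333,interpolation=cv2.INTER_CUBIC)
cv2.imwrite('pics/d1.png',np.hstack([W,T])[:,:,::-1]);print(W.shape)
o=ctrl.get_obs();n=o['tool_rot'];print(o['tool_pos'],n,'yaw',2*np.degrees(np.arctan2(n[1],n[0]))-90, o['contact_force'],o['opening'])
E
```

```text
(400, 479, 3)
[ 0.50023732 -0.00382983  0.09937476] [-3.13885629 -0.12512793  0.00454865] yaw -445.4343191169817 [-0.01507917  0.06786667 -1.82010266] 0.022894312194794198
```

View pics/d1.png

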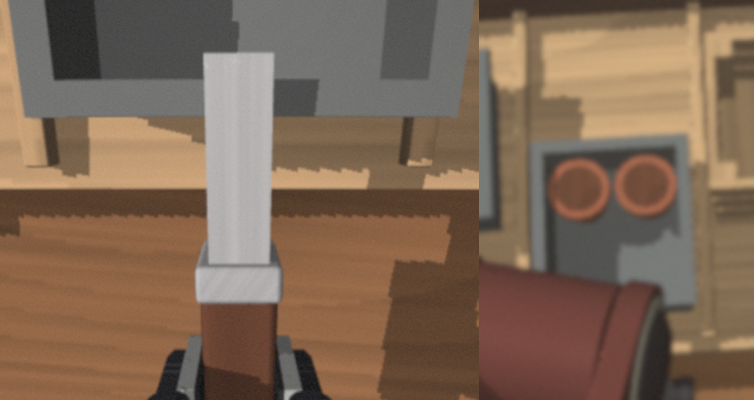

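The tub is following, with its lip front at crop (25..460,117) and the shelf edge at crop v≈188. I'll measure the gap that's left.

```bash
cat > gap.py <<'E'
from h import *
import sys
def gap(v0,v1,v2,cols):
    d=grab('wrist');sat=cv2.cvtColor(d['img'],cv2.COLOR_RGB2HSV)[...,1].astype(float);g=cv2.cvtColor(d['img'],cv2.COLOR_RGB2GRAY).astype(float)
    def edge(ch,u,a,b,s):
        c=cv2.GaussianBlur(ch[:,u-2:u+3].mean(1),(1,5),0).ravel();dd=s*np.gradient(c)[a:b];i=int(dd.argmax());j=np.arange(max(0,i-2),min(len(dd),i+3));w=np.clip(dd[j],0,None);return a+(j*w).sum()/w.sum()
    L=ray(d,[(u,edge(sat,u,v0,v1,1)) for u in cols],.11)
    S=ray(d,[(u,edge(g,u,v1,v2,-1)) for u in cols],.06)
    kl=np.polyfit(L[:,1],L[:,0],1);ks=np.polyfit(S[:,1],S[:,0],1);y=0.
    print('lip',kl,'res',np.std(L[:,0]-np.polyval(kl,L[:,1])),'shelf',ks,np.std(S[:,0]-np.polyval(ks,S[:,1])),'gap mid',np.polyval(kl,y)-np.polyval(ks,y),'yaw lip/shelf',np.degrees(np.arctan([-kl[0],-ks[0]])))
    o=ctrl.get_obs();print(o['t'],o['tool_pos'])
E
python3 - <<'E'
from gap import *
gap(75,105,160,[185,200,215,230,245,260,275,360,375,390,405,420])
E
```

```text
lip [-0.08208896  0.58560549] res 6.861075613389642e-05 shelf [-0.07990712  0.55774655] 3.468205314509698e-05 gap mid 0.027858938520817222 yaw lip/shelf [4.69282865 4.56863364]
9.1 [ 0.50049008 -0.00381398  0.09933166]
```

Call:
step_arm --targets '[{"travel": [-0.012, -0.001, 0], "angular": [0, 0, 0], "gripper": 0.1}, {"travel": [-0.022, -0.0018, 0], "angular": [0, 0, 0], "gripper": 0.1}, {"travel": [-0.032, -0.0026, 0], "angular": [0, 0, 0], "gripper": 0.1}, {"travel": [-0.039, -0.0031, 0], "angular": [0, 0, 0], "gripper": 0.1}, {"travel": [-0.043, -0.0034, 0], "angular": [0, 0, 0], "gripper": 0.1}, {"travel": [-0.045, -0.0036, 0], "angular": [0, 0, 0], "gripper": 0.1}, {"travel": [-0.045, -0.0036, 0], "angular": [0, 0, 0], "gripper": 0.1}, {"travel": [-0.045, -0.0036, 0], "angular": [0, 0, 0], "gripper": 0.1}]'

```text
t: 9.9
tool_pos: [0.4743, -0.0061, 0.1001]
tool_rot: [3.139, 0.125, -0.001]
contact_force: [-0.3, -0.7, -1.7]
opening: 0.023
grip_force: 59.6
```

```bash
python3 - <<'E'
from h import *
d=grab('wrist','w4.png');o=ctrl.get_obs();print(o['tool_pos'],o['contact_force'])
p=proj(d,[(.558,0.04,.11),(.558,.04,.06),(.561,-.04,.11),(.561,-.04,.06)]);print(p.round(1))
E
```

```text
[ 0.47443001 -0.00605454  0.10016415] [ 0.32100703 -0.45067188 -1.08139037]
[[217.   83.6]
 [245.2  86.5]
 [422.2  92.9]
 [394.2  93.2]]
```

View pics/w4.png

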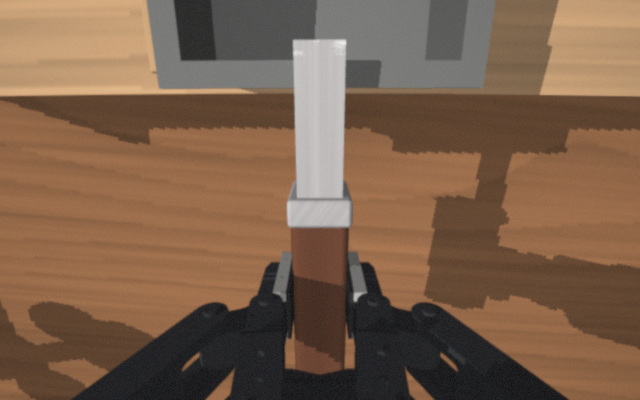

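The lip front is now at (160..485,88) and the shelf edge at v≈95, so only a small gap remains. I'll measure it with the shelf-edge columns taken outside the tub.

```bash
cat > gap2.py <<'E'
from h import *
def gap():
    d=grab('wrist');sat=cv2.cvtColor(d['img'],cv2.COLOR_RGB2HSV)[...,1].astype(float);g=cv2.cvtColor(d['img'],cv2.COLOR_RGB2GRAY).astype(float)
    def edge(ch,u,a,b,s):
        c=ch[:,u-2:u+3].mean(1);dd=s*np.gradient(c)[a:b];i=int(dd.argmax());j=np.arange(max(0,i-2),min(len(dd),i+3));w=np.clip(dd[j],0,None);return a+(j*w).sum()/w.sum()
    lv=[(u,edge(sat,u,78,100,1)) for u in list(range(180,280,10))+list(range(385,470,10))]
    sv=[(u,edge(g,u,88,102,-1)) for u in list(range(20,130,10))+list(range(510,620,10))]
    L=ray(d,lv,.11);S=ray(d,sv,.06)
    kl=np.polyfit(L[:,1],L[:,0],1);ks=np.polyfit(S[:,1],S[:,0],1)
    print('lip',kl,np.std(L[:,0]-np.polyval(kl,L[:,1])),'shelf',ks,np.std(S[:,0]-np.polyval(ks,S[:,1])),'gap y=0',kl[1]-ks[1],'vs .5578:',kl[1]-.5578,'yaw',np.degrees(np.arctan([-kl[0],-ks[0]])),ctrl.get_obs()['tool_pos'])
E
python3 -c "from gap2 import *;gap()"
```

```text
lip [-0.08109269  0.5597199 ] 5.160914112248042e-05 shelf [-0.08011772  0.55779481] 3.161219218085342e-05 gap y=0 0.0019250932134524668 vs .5578: 0.0019199021903373303 yaw [4.63612408 4.58062326] [ 0.47446059 -0.00606019  0.10013189]
```

Call:
step_arm --targets '[{"travel": [-0.0015, -0.0001, 0], "angular": [0, 0, 0], "gripper": 0.1}, {"travel": [-0.003, -0.0002, 0], "angular": [0, 0, 0], "gripper": 0.1}, {"travel": [-0.003, -0.0002, 0], "angular": [0, 0, 0], "gripper": 0.1}, {"travel": [-0.003, -0.0002, 0], "angular": [0, 0, 0], "gripper": 0.1}, {"travel": [-0.003, -0.0002, 0], "angular": [0, 0, 0], "gripper": 0.1}]'

```text
t: 10.5
tool_pos: [0.4729, -0.0062, 0.1002]
tool_rot: [3.139, 0.125, 0.001]
contact_force: [1.6, 0.3, -1.9]
opening: 0.023
grip_force: 59.5
```

```bash
python3 -c "from gap2 import *;gap()"
```

```text
lip [-0.08112847  0.55845893] 4.4217130619236754e-05 shelf [-0.08013654  0.55781004] 3.868922727254961e-05 gap y=0 0.0006488883823315694 vs .5578: 0.0006589330434799701 yaw [4.63816075 4.58169437] [ 0.47286064 -0.00615878  0.10018426]
```

Call:
step_arm --targets '[{"travel": [0.008, 0.0006, 0], "angular": [0, 0, 0], "gripper": 0.1}, {"travel": [0.016, 0.0013, 0], "angular": [0, 0, 0], "gripper": 0.1}, {"travel": [0.016, 0.0013, 0], "angular": [0, 0, 0], "gripper": 0.1}, {"travel": [0.016, 0.0013, 0.02], "angular": [0, 0, 0], "gripper": 0.1}, {"travel": [0.016, 0.0013, 0.06], "angular": [0, 0, 0], "gripper": 0.1}, {"travel": [0.016, 0.0013, 0.11], "angular": [0, 0, 0], "gripper": 0.1}, {"travel": [0.016, 0.0013, 0.16], "angular": [0, 0, 0], "gripper": 0.1}, {"travel": [0.016, 0.0013, 0.16], "angular": [0, 0, 0], "gripper": 0.1}]'

```text
t: 11.35
tool_pos: [0.4853, -0.0059, 0.2025]
tool_rot: [3.137, 0.125, 0.016]
contact_force: [1.0, -0.9, -0.2]
opening: 0.023
grip_force: 59.6
```

Call:
step_arm --targets '[{"travel": [-0.06, -0.04, 0], "angular": [0, 0, 0], "gripper": 0.1}, {"travel": [-0.11, -0.09, 0], "angular": [0, 0, 0], "gripper": 0.1}, {"travel": [-0.14, -0.16, 0], "angular": [0, 0, 0], "gripper": 0.1}, {"travel": [-0.16, -0.23, 0], "angular": [0, 0, 0], "gripper": 0.1}, {"travel": [-0.18, -0.3, 0], "angular": [0, 0, 0], "gripper": 0.1}, {"travel": [-0.18, -0.37, 0], "angular": [0, 0, 0], "gripper": 0.1}, {"travel": [-0.18, -0.43, 0], "angular": [0, 0, 0], "gripper": 0.1}, {"travel": [-0.18, -0.45, 0], "angular": [0, 0, 0], "gripper": 0.1}, {"travel": [-0.18, -0.45, 0], "angular": [0, 0, 0], "gripper": 0.1}, {"travel": [-0.18, -0.45, 0], "angular": [0, 0, 0], "gripper": 0.1}]'

```text
t: 12.35
tool_pos: [0.3742, -0.2744, 0.1955]
tool_rot: [-3.137, -0.126, 0.001]
contact_force: [0.4, 0.1, -1.1]
opening: 0.0228
grip_force: 59.7
```

Call:
step_arm --targets '[{"travel": [0, 0, -0.07], "angular": [0, 0, 0], "gripper": 0.1}, {"travel": [0, 0, -0.14], "angular": [0, 0, 0], "gripper": 0.1}, {"travel": [0, 0, -0.2], "angular": [0, 0, 0], "gripper": 0.1}, {"travel": [0, 0, -0.25], "angular": [0, 0, 0], "gripper": 0.1}, {"travel": [0, 0, -0.28], "angular": [0, 0, 0], "gripper": 0.1}, {"travel": [0, 0, -0.29], "angular": [0, 0, 0], "gripper": 0.1}, {"travel": [0, 0, -0.295], "angular": [0, 0, 0], "gripper": 0.1}, {"travel": [0, 0, -0.295], "angular": [0, 0, 0], "gripper": 0.1}, {"travel": [0, 0, -0.295], "angular": [0, 0, 0], "gripper": 0.1}, {"travel": [0, 0, -0.295], "angular": [0, 0, 0], "gripper": 0.1}]'

```text
t: 13.35
tool_pos: [0.3751, -0.276, 0.0204]
tool_rot: [3.137, 0.125, 0.003]
contact_force: [0.5, -0.5, -1.3]
opening: 0.0227
grip_force: 59.7
```

Lower the last 10 mm gently.

Call:
step_arm --targets '[{"travel": [0, 0, -0.006], "angular": [0, 0, 0], "gripper": 0.1}, {"travel": [0, 0, -0.012], "angular": [0, 0, 0], "gripper": 0.1}, {"travel": [0, 0, -0.017], "angular": [0, 0, 0], "gripper": 0.1}, {"travel": [0, 0, -0.017], "angular": [0, 0, 0], "gripper": 0.1}, {"travel": [0, 0, -0.017], "angular": [0, 0, 0], "gripper": 0.1}]'

```text
t: 13.85
tool_pos: [0.3743, -0.2755, 0.009]
tool_rot: [3.139, 0.125, -0.0]
contact_force: [-0.8, 0.4, 1.6]
opening: 0.0228
grip_force: 60.0
```

Call:
step_arm --targets '[{"travel": [0, 0, 0], "angular": [0, 0, 0], "gripper": 0.4}, {"travel": [0, 0, 0], "angular": [0, 0, 0], "gripper": 0.7}, {"travel": [0, 0, 0], "angular": [0, 0, 0], "gripper": 1}, {"travel": [0, 0, 0], "angular": [0, 0, 0], "gripper": 1}, {"travel": [0, 0, 0], "angular": [0, 0, 0], "gripper": 1}, {"travel": [0, 0, 0], "angular": [0, 0, 0], "gripper": 1}]'

```text
t: 14.45
tool_pos: [0.3743, -0.2754, 0.0089]
tool_rot: [-3.139, -0.125, -0.0]
contact_force: [-0.6, -0.2, 0.3]
opening: 0.0854
grip_force: 0.0
```

Call:
step_arm --targets '[{"travel": [0, 0, 0.04], "angular": [0, 0, 0], "gripper": 1}, {"travel": [0, 0, 0.1], "angular": [0, 0, 0], "gripper": 1}, {"travel": [0, 0, 0.18], "angular": [0, 0, 0], "gripper": 1}, {"travel": [0, 0, 0.26], "angular": [0, 0, 0], "gripper": 1}, {"travel": [0, 0, 0.33], "angular": [0, 0, 0], "gripper": 1}, {"travel": [0, 0, 0.33], "angular": [0, 0, 0], "gripper": 1}, {"travel": [0, 0, 0.33], "angular": [0, 0, 0], "gripper": 1}]'

```text
t: 15.15
tool_pos: [0.3748, -0.2759, 0.2083]
tool_rot: [3.137, 0.125, 0.003]
contact_force: [-0.4, -0.1, 0.0]
opening: 0.0857
grip_force: 0.0
```

```bash
python3 - <<'E'
from h import *
d=grab('wrist');a=grab('top')
T=cv2.resize(a['img'][50:350,110:490],None,fx=1.2,fy=1.2);W=cv2.resize(d['img'],(320,200))
cv2.imwrite('pics/end.png',np.hstack([T,cv2.copyMakeBorder(W,0,160,0,0,0)])[:,:,::-1])
hsv=cv2.cvtColor(a['img'],cv2.COLOR_RGB2HSV)
# tub lip vs shelf in top: saturation / value profile down a column
for u in (225,240,255,265): print(u,hsv[170:200,u,1].tolist())
E
```

```text
225 [10, 10, 6, 10, 10, 13, 7, 10, 7, 10, 10, 13, 6, 5, 5, 4, 4, 7, 9, 45, 83, 95, 98, 98, 97, 105, 110, 119, 119, 122]
240 [10, 7, 7, 10, 10, 10, 10, 10, 10, 10, 6, 9, 7, 7, 9, 7, 10, 6, 41, 76, 91, 93, 95, 97, 110, 116, 119, 118, 120, 119]
255 [7, 9, 4, 7, 7, 7, 7, 7, 7, 7, 7, 7, 7, 7, 7, 7, 9, 41, 78, 92, 94, 95, 94, 103, 110, 117, 119, 119, 117, 118]
265 [7, 9, 7, 7, 9, 7, 9, 7, 7, 7, 9, 7, 7, 7, 7, 8, 23, 64, 89, 93, 95, 95, 99, 106, 115, 117, 119, 116, 116, 119]
```

View pics/end.png

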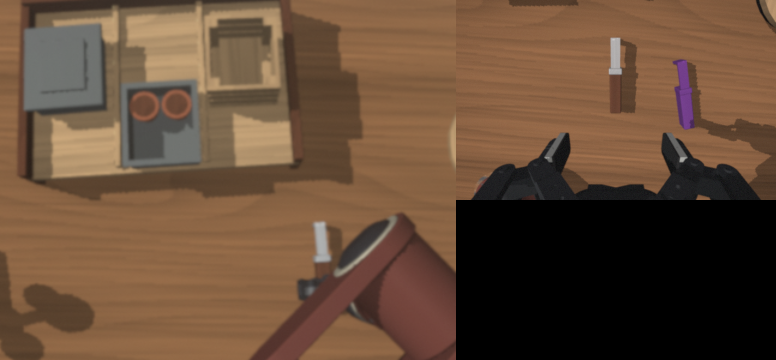

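The hook stands on the bench clear of the gripper, and the tub's lip is at the shelf's front edge. One cross-check from the top view before handing in.

```bash
python3 - <<'E'
from h import *
a=grab('top')
P=ray(a,[(225,189.2),(240,188.3),(255,187.3),(265,186.6)],.11);print((P[:,0]-(.55785-.0799*P[:,1])).round(4))
E
```

```text
[-0.0016 -0.0017 -0.0016 -0.0015]
```

```bash
python3 -c "from station import ctrl;print(ctrl.finish_job())"
```

```text
the job is handed in; nothing more can be done
None
```

The job is handed in: I dragged the tub with the hook until its front lip was level with the shelf's front edge, to within about 2 mm (wrist camera 0.6 mm short, top camera 1.6 mm past), then stood the hook back on the bench and released it, at about 15 s of the 48 s allowed.

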